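Lock the two quarter-turn screws of a console cover

ROBOT

A 6-joint arm with a two-finger parallel gripper is mounted at the origin on a cart in front of the work surface, level with it; the furniture and walls round the work are solid. World frame = base frame: x ahead of the robot, y to its left, z up, the work surface at z = 0. Lengths are in m, angles in rad, forces in N, time in s.
With the tool pointing down it reaches from about 0.35 to 0.975 m from the base axis. Payload 4.9 kg.
Tool frame: the origin (TCP) lies at the very end of the fingers, on their centre line; the grasp point (between the pads) lies 19 mm behind it; z points along the fingers, y is the line along which they close (so a half turn about z gives the same grasp; the last joint's range is limited). The gripper opens to 85 mm and grips with 20 to 120 N. Pads are 22 mm wide; open, the fingers measure 114 mm over their backs; the gripper's body (76 mm by 85 mm) begins 54 mm behind the grasp point. The pads swing forward as they close: fully open they stand 13 mm farther back than shut.
Start: joints at [1.17, 0.053, 1.613, -0, 1.476, -0.119], TCP at [0.174, 0.6, 0.231] pointing down, gripper open.
Joint ranges: [-3.01, 3.01], [-1.01, 2.22], [0.06, 2.58], [-1.02, 4.17], [0.09, 2.62], [-3.14, 3.14]. Speed limits (rad/s): [2.57, 2.57, 3.14, 3.14, 3.14, 3.14].

INTERFACE

Orientations are given as a unit quaternion [w, x, y, z].
In Python, from plant import monitor, vision, manip gives the robot as it stands. The module is installed in compiled form; this text tells all that it offers.
- The arm moves only by the tool arm_command, never from a script. Its argument "rows" is a list of rows, each a list of 3 entries, a list of its own where there are three numbers: the finger opening in mm, from 0 to 85.4, then the shift along the world's x, y, z in units of 30 cm (1.0 is 30 cm), then the turn, a rotation vector about the world's x, y, z in units of pi/2 rad (1.0 is pi/2 rad). In form: [[claw, [x, y, z], [wx, wy, wz]], ...]. A call has 1 to 12 rows; each row is the pose to reach, as a shift and turn from the pose commanded when the call began; what a row does not reach only later rows make up. A row lasts 1/12 s, in which the tool goes at most 41.7 mm and 7.16 degrees, less where a joint would pass 70% of its speed; a pose out of reach is approached as far as the arm can. A call with a number of a shift or a turn outside -1 to 1 is refused whole. A call with a gripper value outside its range is refused whole. The fingers move at their own pace and stop on an object; the grip force is fixed at half the most. Time passes only in rows, so rows that repeat a pose let the fingers close. It gives the time, the measured TCP pose, the force, the opening and the grip force at its end, in the units of the state.
- monitor.state(): the state, without advancing time (a new reading comes with each control period).
- vision.grab_frame(name): name is "scene" or "top" or "wrist"; returns a dict with "color" (480x640x3 uint8, red, green, blue), "z_map" (480x640 float32, m along the optical axis (not along the pixel's ray), 0 where there is no reading), "mtx" (3x3 intrinsics, pixels), "k1" (the pictures are not rectified: a ray, as slopes to the right and down, at radius r is drawn at 1 + k1 r^2 times it, then the intrinsics apply), "R" (3x3) and "t" (3): a world point X has camera coordinates R X + t. Camera axes: x right, y down, z forward; pixel columns grow to the right and rows downward; lengths in m; the calibration is good to about 2 mm. A picture is of the moment at which its call begins.
- manip.job_done(): hands the job in; it is judged then, once.
The state is a dict: "time": time; "joint_pos": joint angles; "joint_vel": joint speeds; "joint_efforts": joint torques, N m; "tool_pos": TCP position; "tool_rot": TCP orientation; "contact_force": force on the tool from outside, world axes, zero at the start; "ft_torque": the same for the moment, N m; "gripper_width": opening from 0.0 (shut) to 1.0 (fully open); "grasp_force": force on a finger pad.
Only numpy, scipy, OpenCV 4.12 (cv2) and the standard library are available. Lean on these libraries where they do the work, as an engineer would, in place of code of your own. Each camera call takes 0.05 s, during which the arm holds its last target. There are 200 camera calls.

TASK

Take the blue flat-blade driver from its rack and use it to turn both slotted screws of the grey console's cover, the one on the sloped front and the one on the level top, clockwise until they are fully home against their stops, with the slots at the green marks. Do not let the gripper itself touch the console, leave the other things alone, and at the end put the driver back, upright, in the same hole of the rack it came from.

Things in the scene. Friction and masses are not known exactly. Their poses are not given: they have to be found in the camera images.
- console: grey control housing, 160 (x) x 156 (y) x 82 mm high, fixed to the bench. Origin: centre of its underside. Its front (-x) has a panel that slopes up at 35 degrees from 34 mm height at x = -80 mm to 82 mm at x = -11 mm; behind that the top is level.
- plate_slope: black disc 47 mm across, 1 mm thick, round the screw on the sloped panel. Origin: centre of the hole, on the panel's surface. z points out of the panel (35 degrees from vertical, to the front), x up the slope. White ticks on the x axis, green marks on the y axis.
- plate_top: black disc 47 mm across, 1 mm thick, round the screw on the level top. Origin: centre of the hole, on the panel's surface (82 mm above the bench). z up, x to the console's rear. White ticks on the x axis, green marks on the y axis.
- screw_slope (a joint): slotted captive screw on the sloped panel. Head 24 mm across, top 8 mm above the panel, slot 5 mm wide, 5 mm deep, right across. Value q (rad): slot at angle -q from x in its plate frame (0 = white ticks), grows clockwise; stop at 1.57 = locked (green marks). About 0.1 N m. Floats in a wide hole: centre up to 4.5 mm off the plate's origin in x and y, and can be pushed sideways.
- screw_top (a joint): slotted captive screw on the level top. Head 24 mm across, top 8 mm above the panel, slot 5 mm wide, 5 mm deep, right across. Value q (rad): slot at angle -q from x in its plate frame (0 = white ticks), grows clockwise; stop at 1.57 = locked (green marks). About 0.1 N m. Floats in a wide hole: centre up to 4.5 mm off the plate's origin in x and y, and can be pushed sideways.
- driver_rack: driver rack: wooden block 150 (x) x 50 (y) mm, its top at 76 mm, on a dark base plate 166 x 66 x 6 mm; fixed. Origin: centre of the underside. Two upright round holes of 21 mm diameter, 70 mm deep, at x = -42 and +42 mm, y = 0. A driver stands in a hole, its collar resting on the block's top.
- slot_driver: blue-handled flat-blade driver, 137 mm, 0.12 kg, upright in a rack hole. Origin: tip of the blade (10 mm above the bench in the rack); z up to the handle. Blade 14 mm wide along x and 3 mm thick along y, z = 0 to 16 mm; round shank of 8 mm to z = 66; round collar of 31 mm diameter, z = 66 to 72; handle 26 mm (x) by 20 mm (y), z = 72 to 137: grip it across the 20 mm, along y.
- nut_driver: nut driver with a yellow handle in the rack's other hole, same size as the blue one; leave alone. Origin: its tip.
- oil_bottle: oil bottle with a red spout, 37 mm across, 104 mm high; leave alone. Origin: underside.
- putty_tin: round tin with a green lid, 62 mm across, 29 mm high; leave alone. Origin: underside.
- armature_1: motor armature with copper windings, 32 x 110 x 32 mm, lying; leave alone. Origin: underside.

How it is judged:
By the outcome, as a careful person would: the job done as asked, in the order asked, and still so for the second after the job is handed in, with the robot touching nothing.
It also fails if it takes over 72 s, if anything falls off the work surface, if the arm or the gripper's body presses on something with over 40 N, if the wrist force passes 120 N, or if a joint passes its speed limit or range.

## Working session

There is one attempt and no reset: what is moved stays moved. The work goes in short steps, Python scripts to look and compute and a tool call to move; the robot and the scene stay as the last step left them, time stands still between calls to the robot, and variables do not carry over. Pictures are saved under pics/ and viewed, at most 10 in all, crops included, and the job is handed in when it is done.

Besides the shell and the picture viewer there is one more tool, called as name(argument=value, ...) on one line, values as JSON. arm_command: Moves the arm, as the interface text tells. Shifts and turns lie within -1 to 1; 1 stands for 30 cm of shift or pi/2 rad of turn. Its arguments: {"type":"object","properties":{"rows":{"type":"array"}},"required":["rows"]}

```bash
mkdir -p pics
cat > h.py <<'E'
import numpy as np, cv2
from plant import monitor, vision, manip
def grab(n):
    f=vision.grab_frame(n); np.savez('pics/%s.npz'%n,**{k:np.asarray(v) for k,v in f.items()}); return f
def save(f,p): cv2.imwrite('pics/'+p,cv2.cvtColor(np.asarray(f['color']),cv2.COLOR_RGB2BGR))
def rays(f,uv):
    K=np.array(f['mtx'],float);k1=float(f['k1']);uv=np.atleast_2d(np.array(uv,float)).reshape(-1,1,2)
    return cv2.undistortPoints(uv,K,np.array([k1,0,0,0,0.]),criteria=None).reshape(-1,2) if False else cv2.undistortPointsIter(uv,K,np.array([k1,0,0,0,0.]),np.eye(3),np.eye(3),(3,50,1e-9)).reshape(-1,2)
def onplane(f,uv,z):
    R=np.array(f['R']);t=np.array(f['t']);r=rays(f,uv);d=np.c_[r,np.ones(len(r))]@R;c=-R.T@t
    return c+d*((z-c[2])/d[:,2])[:,None]
def deproj(f,uv):
    R=np.array(f['R']);t=np.array(f['t']);r=rays(f,uv);uv=np.atleast_2d(uv).astype(int)
    z=np.array(f['z_map'])[uv[:,1],uv[:,0]];return (np.c_[r,np.ones(len(r))]*z[:,None]-t)@R
def proj(f,X):
    R=np.array(f['R']);t=np.array(f['t']);return cv2.projectPoints(np.atleast_2d(X).astype(float),cv2.Rodrigues(R)[0],t,np.array(f['mtx'],float),np.array([float(f['k1']),0,0,0,0.]))[0].reshape(-1,2)
def cloud(f):
    v,u=np.mgrid[0:480,0:640];return deproj(f,np.c_[u.ravel(),v.ravel()]).reshape(480,640,3)
E
python3 - <<'E'
from h import *
print(monitor.state())
for n in("top","scene"):
    f=grab(n);save(f,n+'0.png');print(n,f['mtx'],f['k1'],-np.array(f['R']).T@f['t'],f['R'])
E
```

```text
{'time': 0.0, 'joint_pos': array([ 1.16998808e+00,  5.33641894e-02,  1.61427946e+00,  7.33697615e-06,
        1.47597803e+00, -1.18985643e-01]), 'joint_vel': array([-0.00080282,  0.00033373, -0.00020386,  0.00014897,  0.00027454,
        0.00116107]), 'joint_efforts': array([ 8.08395816e-05, -3.93686843e+01, -3.70175350e+01, -1.16776023e-04,
        7.01686396e-03,  1.46847253e-05]), 'tool_pos': array([0.17356587, 0.5997809 , 0.23006715]), 'tool_rot': array([-2.64239312e-04,  1.40445718e-01,  9.90087860e-01, -9.79502794e-04]), 'contact_force': array([-0.14163954, -0.15980194,  0.13765177]), 'ft_torque': array([ 0.01607179,  0.01472954, -0.02987107]), 'grasp_force': 0.0, 'gripper_width': 0.9982781684637693}
top [[522.10505073   0.         318.72441305]
 [  0.         522.10505073 236.0426866 ]
 [  0.           0.           1.        ]] -0.06252685674308966 [ 3.51807244e-01 -6.87878404e-04  1.20600212e+00] [[-0.01282052 -0.99989421 -0.00687013]
 [-0.9842365   0.0138312  -0.17631565]
 [ 0.17639202  0.00450137 -0.9843097 ]]
scene [[593.62360012   0.         321.04428399]
 [  0.         593.62360012 242.08786072]
 [  0.           0.           1.        ]] -0.07701900077749867 [-0.12282326 -0.66069988  1.03025238] [[ 0.6916385  -0.72223732  0.0030734 ]
 [-0.5213967  -0.50224243 -0.68985362]
 [ 0.49978162  0.47552686 -0.72394236]]
```

View pics/top0.png

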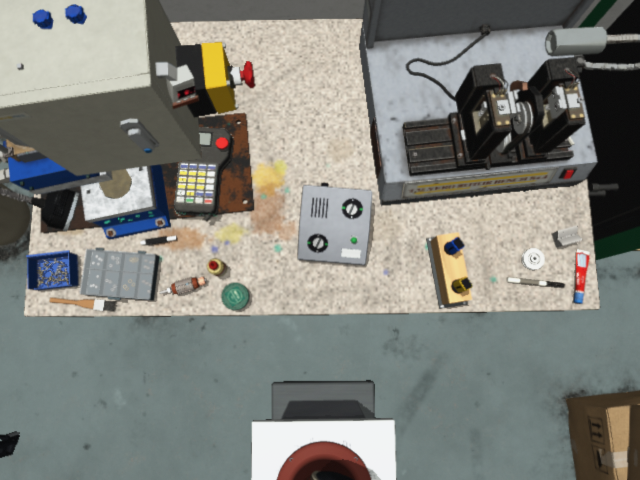

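View pics/scene0.png

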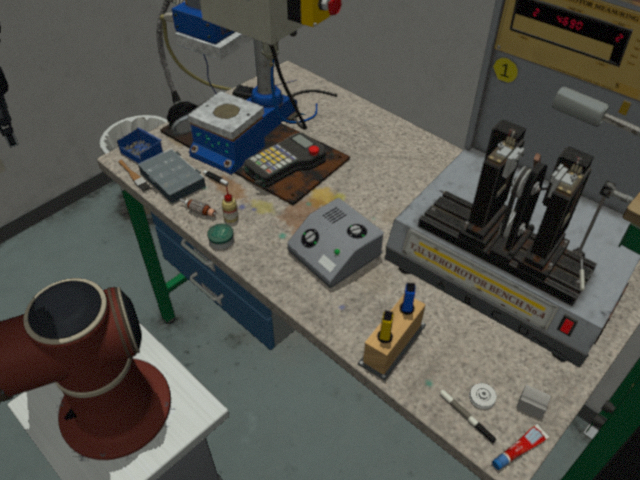

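Top view: the console centres near (335,225), with the slope screw at (317,243) and the top screw at (352,208). The rack is near (451,270), with the blue driver at (455,246) and yellow at (461,287). In the scene view the blue handle is at (409,297) and the plates are at (310,237) and (349,230).

```bash
cat > m1.py <<'E'
from h import *
for n in("top","scene"):
    f=np.load('pics/%s.npz'%n);P=cloud(f);c=f['color'].astype(int);z=P[...,2]
    roi=lambda x0,x1,y0,y1:(P[...,0]>x0)&(P[...,0]<x1)&(P[...,1]>y0)&(P[...,1]<y1)
    uv={'top':[(317,243),(352,208),(335,225),(455,246),(461,287),(447,270)],'scene':[(310,237),(349,230),(409,297),(386,322),(405,320)]}[n]
    print(n,np.round(deproj(f,uv),3).tolist())
    for nm,r,zz in(('console top',roi(.3,.62,-.15,.1),.082),('rack',roi(.2,.6,-.45,-.15),.076)):
        m=r&(abs(z-zz)<.005);q=P[m][:,:2].astype(np.float32);b=cv2.minAreaRect(q*1000);print(nm,m.sum(),np.median(z[m]),b)
    r=roi(.2,.6,-.45,-.15)
    for nm,m in(('blue',r&(z>.09)&(c[...,2]>c[...,0]+30)),('yellow',r&(z>.09)&(c[...,0]>c[...,2]+40))):
        q=P[m];zt=np.percentile(q[:,2],95);t=q[q[:,2]>zt-.006];print(nm,len(q),zt,t.mean(0),cv2.minAreaRect((t[:,:2]*1000).astype(np.float32)))
E
python3 m1.py
```

```text
top [[0.541, 0.009, 0.061], [0.614, -0.07, 0.085], [0.578, -0.032, 0.081], [0.518, -0.278, 0.139], [0.433, -0.286, 0.137], [0.476, -0.275, 0.074]]
console top 1676 0.08219468708828512 ((581.7565307617188, -30.83855438232422), (156.71632385253906, 78.36024475097656), 89.07814025878906)
rack 1139 0.07618764229832732 ((481.9061279296875, -289.87451171875), (148.9986114501953, 51.738807678222656), 8.151152610778809)
blue 107 0.1466930173038148 [ 0.51958933 -0.27961054  0.14408121] ((521.3271484375, -281.6885986328125), (22.34041404724121, 14.400025367736816), 36.593204498291016)
yellow 118 0.14753630881461383 [ 0.43996787 -0.29001621  0.14504925] ((440.02056884765625, -292.8995361328125), (23.82713508605957, 17.99515724182129), 34.3403434753418)
scene [[0.542, 0.007, 0.059], [0.604, -0.056, 0.081], [0.513, -0.291, 0.126], [0.428, -0.303, 0.14], [0.498, -0.301, 0.075]]
console top 1150 0.0806288699872376 ((587.0436401367188, -36.1209716796875), (160.88377380371094, 65.84306335449219), 89.97493743896484)
rack 1129 0.075547368249439 ((478.93048095703125, -290.640625), (154.0962371826172, 52.34122085571289), 8.218439102172852)
blue 179 0.14388293024825 [ 0.51259143 -0.29000808  0.14253793] ((512.6697387695312, -289.9987487792969), (9.65262508392334, 19.290817260742188), 18.300325393676758)
yellow 228 0.14541475977858967 [ 0.43391039 -0.30030661  0.14318018] ((436.7290954589844, -297.57366943359375), (24.4810791015625, 18.86033821105957), 40.32198715209961)
```

arm_command(rows=[[85,[0.67,-1,0.4],[0,0,0.18]],[85,[0.67,-1,0.4],[0,0,0.18]],[85,[0.67,-1,0.4],[0,0,0.18]],[85,[0.67,-1,0.4],[0,0,0.18]],[85,[0.67,-1,0.4],[0,0,0.18]],[85,[0.67,-1,0.4],[0,0,0.18]],[85,[0.67,-1,0.4],[0,0,0.18]],[85,[0.67,-1,0.4],[0,0,0.18]],[85,[0.67,-1,0.4],[0,0,0.18]],[85,[0.67,-1,0.4],[0,0,0.18]]])

```text
time: 0.93
tool_pos: [0.3778, 0.2966, 0.3539]
tool_rot: [0.002, 0.003, 1.0, -0.0]
contact_force: [0.1, -0.3, 0.6]
gripper_width: 0.996
grasp_force: 0.0
```

arm_command(rows=[[85,[0.5,-1,-0.1],[0,0,0]],[85,[0.5,-1,-0.1],[0,0,0]],[85,[0.5,-1,-0.1],[0,0,0]],[85,[0.5,-1,-0.1],[0,0,0]],[85,[0.5,-1,-0.1],[0,0,0]],[85,[0.5,-1,-0.1],[0,0,0]],[85,[0.5,-1,-0.1],[0,0,0]],[85,[0.5,-1,-0.1],[0,0,0]],[85,[0.5,-1,-0.1],[0,0,0]],[85,[0.5,-1,-0.1],[0,0,0]]])

```text
time: 1.77
tool_pos: [0.5249, -0.0012, 0.3196]
tool_rot: [-0.001, 0.001, 1.0, 0.0]
contact_force: [0.1, 1.2, -1.1]
gripper_width: 0.997
grasp_force: 0.0
```

Run:
```python
from h import *
s=monitor.state();print(s['time'],s['tool_pos'],s['tool_rot'],s['joint_pos'])
f=grab('wrist');save(f,'w1.png');print(f['mtx'],-f['R'].T@f['t'],f['R'],f['k1'])
np.savez('pics/w1.npz',**f)
```

```text
1.7667 [ 0.52492949 -0.00124418  0.31962513] [-1.49777775e-03  1.32643295e-03  9.99997945e-01  3.26958412e-04] [-1.44315626e-01 -2.23308078e-01  1.72716328e+00  2.20910041e-04
  1.64079562e+00 -1.71244397e+00]
[[378.7169637    0.         321.30932687]
 [  0.         378.7169637  244.6478529 ]
 [  0.           0.           1.        ]] [ 0.44602547 -0.00078211  0.4628927 ] [[ 3.31666736e-03  9.99994286e-01  6.53451182e-04]
 [ 9.51695230e-01 -3.35710214e-03  3.07025926e-01]
 [ 3.07026365e-01 -3.96416492e-04 -9.51700927e-01]] 0.00035150226100196457
```

View pics/w1.png

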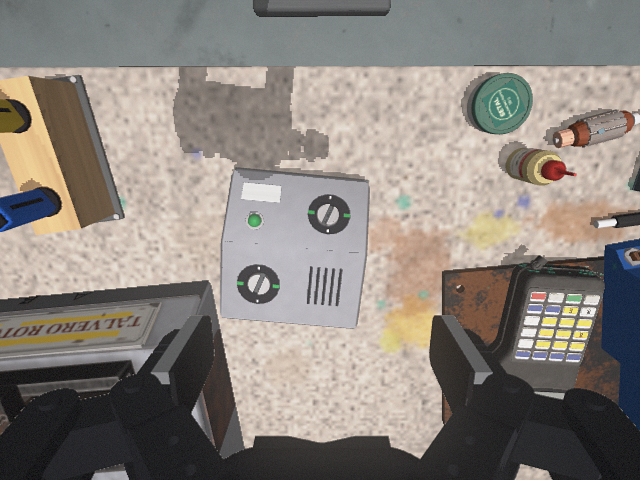

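Wrist view: the slope screw is at (329,214) and the top screw at (258,284), both slots oblique. The blue handle is at (30,207) and the fingers are at the bottom. Next I move in closer over the console.

arm_command(rows=[[85,[0.2,-0.1,-0.45],[0,0,0]],[85,[0.2,-0.1,-0.45],[0,0,0]],[85,[0.2,-0.1,-0.45],[0,0,0]],[85,[0.2,-0.1,-0.45],[0,0,0]],[85,[0.2,-0.1,-0.45],[0,0,0]],[85,[0.2,-0.1,-0.45],[0,0,0]]])

```text
time: 2.32
tool_pos: [0.5836, -0.0279, 0.1849]
tool_rot: [-0.002, -0.001, 1.0, 0.001]
contact_force: [-0.4, -0.2, 1.1]
gripper_width: 0.994
grasp_force: 0.0
```

```bash
cat > m2.py <<'E'
from h import *
s=monitor.state();print(s['time'],s['tool_pos'])
f=grab('wrist');np.savez('pics/w2.npz',**f)
f1=np.load('pics/w1.npz')
t=np.load('pics/top.npz');P=cloud(t)
m=(P[...,1]<-.12)&(P[...,0]>.45)&(P[...,2]>.03)&(P[...,0]<.8)&(P[...,1]>-.5)&(t['z_map']>0)
q=P[m];q=q[q[:,0]>.57]
for y in(-.15,-.25,-.35,-.45):
    a=q[abs(q[:,1]-y)<.01];print('bench y',y,'minx',a[:,0].min().round(3),[ (x,round(float(a[abs(a[:,0]-x)<.015][:,2].max()),3)) for x in(.62,.66,.7,.75) if (abs(a[:,0]-x)<.015).any()])
c=cv2.resize(f['color'][100:400,150:550],None,fx=2,fy=2,interpolation=cv2.INTER_CUBIC)
cv2.imwrite('pics/w2.png',c[...,::-1])
# pixel search
print(f['t'],proj(f,[[.541,.008,.061],[.612,-.066,.083]]))
for n,g in(('w1',f1),('w2',f)):
    h=cv2.cvtColor(g['color'],cv2.COLOR_RGB2HSV);gm=cv2.inRange(h,(50,120,60),(80,255,255))
    k,l,st,ce=cv2.connectedComponentsWithStats(gm)
    Pc=cloud(g)
    for i in range(1,k):
        if st[i,4]>5: print(n,st[i,4],ce[i].round(1),Pc[int(ce[i][1]),int(ce[i][0])].round(4))
E
python3 m2.py
```

```text
2.3167 [ 0.58363987 -0.02787555  0.1848819 ]
bench y -0.15 minx 0.631 [(0.62, 0.081), (0.66, 0.144), (0.7, 0.145), (0.75, 0.146)]
bench y -0.25 minx 0.64 [(0.66, 0.165), (0.7, 0.173), (0.75, 0.172)]
bench y -0.35 minx 0.647 [(0.66, 0.181), (0.7, 0.382), (0.75, 0.504)]
bench y -0.45 minx 0.66 [(0.66, 0.116), (0.7, 0.381), (0.75, 0.392)]
[ 0.02861841 -0.58106673  0.15783522] [[372.02343236 177.06835554]
 [266.43440397 282.81401582]]
w1 14 [311.  211.9] [ 0.5375 -0.012   0.0603]
w1 15 [346. 215.] [0.5419 0.026  0.0611]
w1 73 [253.5 221.7] [ 0.5445 -0.0728  0.0758]
w1 18 [239.5 283. ] [ 0.6115 -0.0904  0.0846]
w1 17 [275.6 285.9] [ 0.6138 -0.0514  0.085 ]
w2 36 [342.  172.8] [ 0.5377 -0.013   0.0592]
w2 43 [398.  178.6] [0.5418 0.0265 0.0598]
w2 10 [254.7 181.5] [ 0.5419 -0.0725  0.0746]
w2 8 [249.8 184.9] [ 0.5438 -0.0757  0.0757]
w2 50 [232.5 282.6] [ 0.6112 -0.09    0.0834]
w2 45 [288.  287.7] [ 0.6151 -0.0509  0.0831]
```

View pics/w2.png

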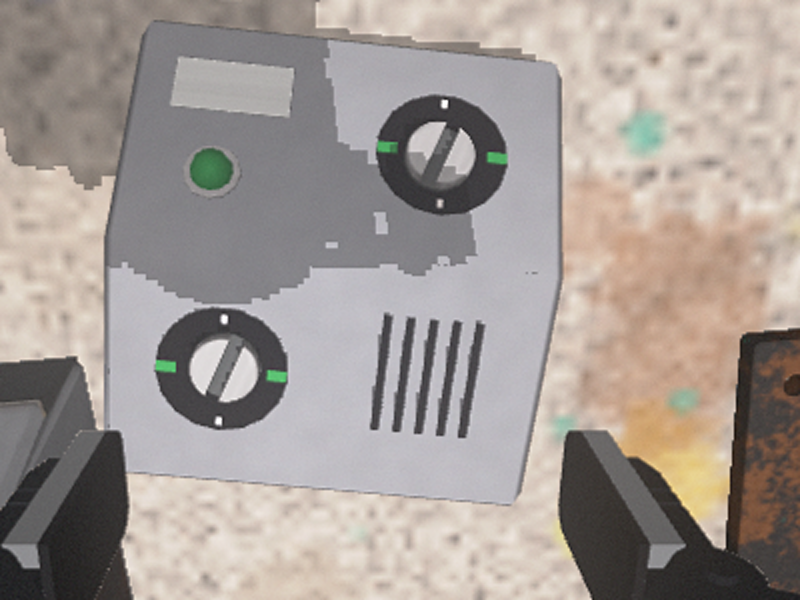

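Close view (crop, 2x): the slope head is at (440,155) and the top head at (223,369), both slots tilted about 25–30° clockwise from the white ticks. The green marks are clear. Next I rectify onto the plate planes to measure head centres and slot angles.

```bash
cat > m3.py <<'E'
from h import *
def frames():
    psi=np.radians(-5.8);c,s=np.cos(psi),np.sin(psi);Rc=np.array([[c,-s,0],[s,c,0],[0,0,1]])
    a=np.radians(35);Rs=Rc@np.array([[np.cos(a),0,-np.sin(a)],[0,1,0],[np.sin(a),0,np.cos(a)]])
    return Rc,Rs
def rect(g,o,R,h,half=30,s=8):
    n=2*half*s;v,u=np.mgrid[0:n,0:n];x=half-v/s;y=half-u/s   # up=+x, left=+y
    X=o+(np.stack([x,y,np.full_like(x,h)],-1)/1000).reshape(-1,3)@R.T
    p=proj(g,X).reshape(n,n,2).astype(np.float32);return cv2.remap(g['color'],p[...,0],p[...,1],cv2.INTER_CUBIC)
if __name__=='__main__':
    Rc,Rs=frames();g=np.load('pics/w2.npz');g1=np.load('pics/w1.npz')
    for n,gg in(('w1',g1),('w2',g)):
        hs=cv2.cvtColor(gg['color'],cv2.COLOR_RGB2HSV);gm=cv2.inRange(hs,(50,120,60),(80,255,255))
        out={'slope':((.5397,.0068,.0595),Rs,1),'top':((.6131,-.0705,.0832),Rc,1)}
        for nm,(o,R,_) in out.items():
            o=np.array(o)-R[:,2]*.001
            im0=rect(gg,o,R,1);im=rect(gg,o,R,8)
            hh=cv2.cvtColor(im0,cv2.COLOR_RGB2HSV);m=cv2.inRange(hh,(50,120,60),(80,255,255));k,l,st,ce=cv2.connectedComponentsWithStats(m)
            gs=[((30-ce[i][1]/8).round(2),(30-ce[i][0]/8).round(2)) for i in range(1,k) if st[i,4]>100]
            gray=cv2.GaussianBlur(cv2.cvtColor(im,cv2.COLOR_RGB2GRAY),(0,0),4)
            ci=cv2.HoughCircles(gray,cv2.HOUGH_GRADIENT,1,200,param1=60,param2=10,minRadius=88,maxRadius=104)
            cc=[] if ci is None else [(round(30-b/8,2),round(30-a/8,2),round(r/8,2)) for a,b,r in ci[0][:2]]
            print(n,nm,'green',gs,'head x,y,r',cc)
            if n=='w2':
                if ci is not None:a,b,r=ci[0][0];cv2.circle(im,(int(a),int(b)),int(r),(255,0,0),1)
                out[nm]=(im,)
        if n=='w2':cv2.imwrite('pics/r2.png',cv2.resize(np.hstack([out['slope'][0],out['top'][0]]),(800,400))[...,::-1])
E
python3 m3.py
```

```text
w1 slope green [(np.float64(0.81), np.float64(-19.07)), (np.float64(0.64), np.float64(19.72))] head x,y,r [(np.float32(4.31), np.float32(-0.94), np.float32(11.69))]
w1 top green [(np.float64(0.78), np.float64(-19.47)), (np.float64(0.61), np.float64(19.49))] head x,y,r [(np.float32(-2.81), np.float32(1.81), np.float32(11.61))]
w2 slope green [(np.float64(0.63), np.float64(-19.7)), (np.float64(0.57), np.float64(19.77))] head x,y,r [(np.float32(4.19), np.float32(-0.94), np.float32(11.64))]
w2 top green [(np.float64(0.64), np.float64(-19.36)), (np.float64(0.52), np.float64(19.62))] head x,y,r [(np.float32(-2.81), np.float32(1.94), np.float32(11.56))]
```

View pics/r2.png

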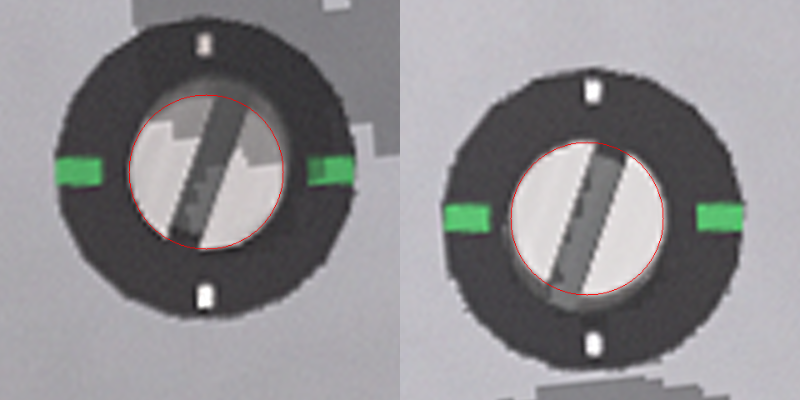

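arm_command(rows=[[85,[-0.1,-0.8,0.27],[0,0,0]],[85,[-0.1,-0.8,0.27],[0,0,0]],[85,[-0.1,-0.8,0.27],[0,0,0]],[85,[-0.1,-0.8,0.27],[0,0,0]],[85,[-0.1,-0.8,0.27],[0,0,0]],[85,[-0.1,-0.8,0.27],[0,0,0]],[85,[-0.1,-0.8,0.27],[0,0,0]],[85,[-0.1,-0.8,0.27],[0,0,0]]])

```text
time: 3.03
tool_pos: [0.5556, -0.2717, 0.2726]
tool_rot: [0.003, 0.001, 1.0, -0.002]
contact_force: [0.4, 0.5, 0.3]
gripper_width: 0.998
grasp_force: 0.0
```

Rectified view: the head circles fit. The slope head is at about (+4.2,−0.9) mm and the top head at (−2.8,+1.9) mm in the local frames. Both slots sit at −18° (q≈0.31), so each needs a 72° clockwise turn. Now I look at the driver.

```bash
cat > m4.py <<'E'
from h import *
import sys
s=monitor.state();print(s['time'],s['tool_pos'])
f=grab('wrist');np.savez('pics/w3.npz',**f)
P=cloud(f);c=f['color'].astype(int);z=P[...,2]
r=(P[...,0]>.2)&(P[...,0]<.6)&(P[...,1]>-.45)&(P[...,1]<-.15)&(f['z_map']>0)
m=r&(abs(z-.076)<.004)&(c[...,0]>c[...,2]+30);b=cv2.minAreaRect((P[m][:,:2]*1000).astype(np.float32));print('rack',m.sum(),np.median(z[m]),b)
m=r&(z>.09)&(c[...,2]>c[...,0]+30);q=P[m];zt=np.percentile(q[:,2],95);t=q[q[:,2]>zt-.004]
print('blue',len(q),zt,t.mean(0),cv2.minAreaRect((t[:,:2]*1000).astype(np.float32)))
# rectified view at z=.147
n=480;v,u=np.mgrid[0:n,0:n];o=np.array([.522,-.283])
for zz in(.147,):
    X=np.stack([o[0]+(30-v/8)/1000,o[1]+(30-u/8)/1000,np.full(v.shape,zz)],-1).reshape(-1,3)
    p=proj(f,X).reshape(n,n,2).astype(np.float32);im=cv2.remap(f['color'],p[...,0],p[...,1],cv2.INTER_CUBIC)
cv2.imwrite('pics/w3.png',cv2.resize(np.hstack([cv2.resize(f['color'],(640,480)),im]),(800,343))[...,::-1])
E
python3 m4.py
```

```text
3.0333 [ 0.55559134 -0.27167377  0.27261531]
rack 7740 0.0763951100204687 ((480.6953125, -290.02532958984375), (150.3369903564453, 50.185890197753906), 7.870889186859131)
blue 410 0.14417121387172707 [ 0.51787599 -0.28330786  0.14271911] ((522.1617431640625, -284.25714111328125), (25.536453247070312, 19.605894088745117), 34.632598876953125)
```

View pics/w3.png

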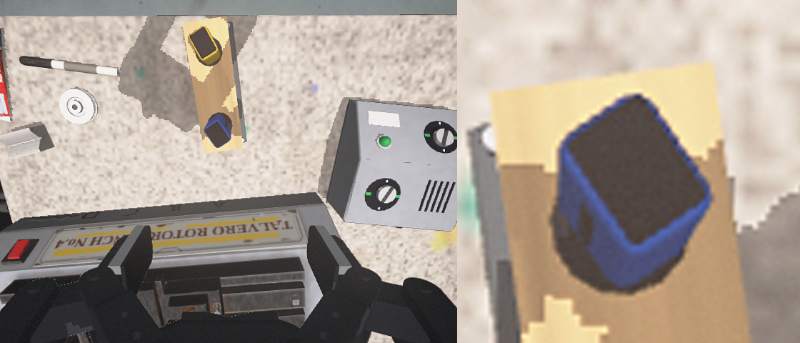

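The blue handle's top is centred at (0.522,−0.284), which matches the rack's hole as worked out from its own rectangle. Its long axis is at yaw 34.6°. I align above it and settle.

arm_command(rows=[[85,[-0.11,-0.045,-0.15],[0,0,0.384]],[85,[-0.11,-0.045,-0.15],[0,0,0.384]],[85,[-0.11,-0.045,-0.15],[0,0,0.384]],[85,[-0.11,-0.045,-0.15],[0,0,0.384]],[85,[-0.11,-0.045,-0.15],[0,0,0.384]],[85,[-0.11,-0.045,-0.15],[0,0,0.384]],[85,[-0.11,-0.045,-0.15],[0,0,0.384]],[85,[-0.11,-0.045,-0.15],[0,0,0.384]],[85,[-0.11,-0.045,-0.15],[0,0,0.384]]])

```text
time: 3.83
tool_pos: [0.5221, -0.2824, 0.2226]
tool_rot: [0.0, -0.297, 0.955, -0.0]
contact_force: [0.9, 0.3, 0.2]
gripper_width: 0.995
grasp_force: 0.0
```

Run:
```python
from h import *
from scipy.spatial.transform import Rotation as Ro
f=grab('wrist')
s=monitor.state();q=s['joint_pos'];print(s['time'],s['tool_pos'],q,s['joint_vel'].max());R=Ro.from_quat(s['tool_rot'],scalar_first=True).as_matrix();print(R.round(4), np.degrees(np.arctan2(R[1,1],R[0,1])))
P=cloud(f);c=f['color'].astype(int);z=P[...,2]
r=(P[...,0]>.45)&(P[...,0]<.6)&(P[...,1]>-.35)&(P[...,1]<-.2)&(f['z_map']>0)
m=r&(abs(z-.147)<.003);print(m.sum(),np.median(z[m]),cv2.minAreaRect((P[m][:,:2]*1000).astype(np.float32)))
# arm geometry fit
S=[((.17357,.59978,.23007),.05336,1.61428),((.52493,-.00124,.31963),-.22331,1.72716),(tuple(s['tool_pos']),q[1],q[2])]
A=[];B=[]
for p,a,b in S:
    A+=[[1,0,np.sin(a),np.sin(a+b)],[0,1,np.cos(a),np.cos(a+b)]];B+=[np.hypot(p[0],p[1]),p[2]]
x,res,rk,sv=np.linalg.lstsq(np.array(A),np.array(B),rcond=None);print('a,h-d,L1,L2',x,res,sv)
```

```text
3.8833 [ 0.52199443 -0.28264113  0.22250406] [-6.21621912e-01 -1.58523225e-02  1.69709687e+00  6.08467574e-05
  1.46010242e+00 -2.79614317e+00] 0.004722974209662354
[[-8.232e-01 -5.677e-01  2.000e-04]
 [-5.677e-01  8.232e-01 -1.000e-04]
 [-1.000e-04 -2.000e-04 -1.000e+00]] 124.59050496185463
929 0.14732103357251966 ((492.8665771484375, -292.6795959472656), (85.88941192626953, 21.206073760986328), 14.958739280700684)
a,h-d,L1,L2 [ 0.00643707 -0.073686    0.3622464   0.5993534 ] [1.26639697e-05] [2.51182305 2.37915896 0.14392453 0.09814961]
```

arm_command(rows=[[85,[0,-0.003,-0.11],[0,0,0]],[85,[0,-0.005,-0.22],[0,0,0]],[85,[0,-0.005,-0.33],[0,0,0]],[85,[0,-0.005,-0.4],[0,0,0]],[85,[0,-0.005,-0.43],[0,0,0]],[85,[0,-0.005,-0.43],[0,0,0]],[5,[0,-0.005,-0.43],[0,0,0]],[5,[0,-0.005,-0.43],[0,0,0]],[5,[0,-0.005,-0.43],[0,0,0]],[5,[0,-0.005,-0.43],[0,0,0]],[5,[0,-0.005,-0.43],[0,0,0]],[5,[0,-0.005,-0.43],[0,0,0]]])

```text
time: 4.88
tool_pos: [0.5225, -0.2851, 0.0946]
tool_rot: [0.001, -0.298, 0.955, -0.001]
contact_force: [-0.2, -0.2, 6.6]
gripper_width: 0.227
grasp_force: 59.5
```

Run:
```python
from h import *
s=monitor.state();q=s['joint_pos'];print(s['time'],s['tool_pos'],q,s['gripper_width'],s['grasp_force'],s['contact_force'])
S=[((.17357,.59978,.23007),.05336,1.61428),((.52493,-.00124,.31963),-.22331,1.72716),((.52199,-.28264,.2225),-.01585,1.6971),(tuple(s['tool_pos']),q[1],q[2])]
A=[];B=[]
for p,a,b in S:
    A+=[[1,0,np.sin(a),np.sin(a+b)],[0,1,np.cos(a),np.cos(a+b)]];B+=[np.sqrt(p[0]**2+p[1]**2-.0745**2),p[2]]
x,res,rk,sv=np.linalg.lstsq(np.array(A),np.array(B),rcond=None);print('a,h-d,L1,L2',x,res,sv)
from m3 import frames
Rc,Rs=frames()
for n,o,R,h in(('slope',(.5397,.0068,.0595),Rs,(.0042,-.0009,.007)),('top',(.6131,-.0705,.0832),Rc,(-.0028,.0019,.007))): print(n,np.array(o)+R@h, R[:,2])
```

```text
4.8833 [ 0.52246416 -0.28509443  0.0946414 ] [-6.24526821e-01  1.03088972e-01  1.79738756e+00  4.48713378e-05
  1.23900319e+00 -2.79948666e+00] 0.22749746524296735 59.50103402137756 [-0.19823819 -0.24859334  6.60186838]
a,h-d,L1,L2 [-0.00106083 -0.04448152  0.33311058  0.5975413 ] [0.00014416] [2.9175598  2.72354926 0.20044667 0.1730474 ]
slope [0.53903739 0.00596267 0.06764309] [-0.57064013  0.05796351  0.81915204]
top [ 0.61050634 -0.06832677  0.0902    ] [0. 0. 1.]
```

Gripped: the opening is 0.227 at 59 N. I lift, swing and yaw toward the console.

arm_command(rows=[[5,[0,0,0.06],[0,0,0]],[5,[0,0,0.18],[0,0,0]],[5,[0,0,0.31],[0,0,0]],[5,[0,0,0.44],[0,0,0]],[5,[-0.02,0.1,0.53],[0,0,-0.07]],[5,[-0.04,0.22,0.56],[0,0,-0.14]],[5,[-0.07,0.35,0.57],[0,0,-0.21]],[5,[-0.1,0.48,0.57],[0,0,-0.28]],[5,[-0.12,0.61,0.57],[0,0,-0.35]],[5,[-0.14,0.74,0.57],[0,0,-0.42]],[5,[-0.16,0.86,0.57],[0,0,-0.49]],[5,[-0.17,0.97,0.57],[0,0,-0.56]]])

```text
time: 5.88
tool_pos: [0.4696, 0.0083, 0.2641]
tool_rot: [-0.0, 0.14, 0.99, 0.0]
contact_force: [0.5, -0.7, -0.2]
gripper_width: 0.228
grasp_force: 59.1
```

```bash
cat > plan.py <<'E'
from h import *
from scipy.spatial.transform import Rotation as Ro
from m3 import frames
Rc,Rs=frames()
HEAD={'slope':(np.array([.53904,.00596,.06764]),Rs),'top':(np.array([.61051,-.06833,.0902]),Rc)}
L=.0846
def target(n,q,h,off=(0,0)):
    """tool pose with the blade tip h m above the head top, blade at slot angle -q (deg)"""
    p,R=HEAD[n];a=np.radians(-q);d=R@[np.cos(a),np.sin(a),0];z=-R[:,2];x=-d
    T=np.c_[x,np.cross(z,x),z];return p+R@[off[0],off[1],h]-z*L,T
def cmd(n,q,h,off=(0,0),s=None):
    s=s or monitor.state();p,T=target(n,q,h,off);R0=Ro.from_quat(s['tool_rot'],scalar_first=True).as_matrix()
    return ((p-s['tool_pos'])/.3).round(4),(Ro.from_matrix(T@R0.T).as_rotvec()/(np.pi/2)).round(4)
E
python3 - <<'E'
from plan import *
f=grab('wrist');np.savez('pics/w4.npz',**f);s=monitor.state();print(s['time'],s['tool_pos'],s['joint_pos'],s['grasp_force'],s['contact_force'])
print(cmd('slope',18,.03))
R0=Ro.from_quat(s['tool_rot'],scalar_first=True).as_matrix();tip=s['tool_pos']+R0[:,2]*L;e=tip+R0[:,2]*0
pts=[tip+R0[:,0]*a for a in(-.007,0,.007)];uv=proj(f,pts);print(uv)
u,v=uv[1].astype(int);c=cv2.resize(f['color'][v-60:v+60,u-80:u+80],None,fx=5,fy=5,interpolation=cv2.INTER_CUBIC)
for a,b in uv: cv2.circle(c,(int((a-u+80.5)*5),int((b-v+60.5)*5)),3,(255,0,0),-1)
cv2.imwrite('pics/w4.png',c[...,::-1])
E
```

```text
5.9333 [0.46925627 0.01306923 0.26416337] [-0.13392772 -0.35061352  1.91993285  0.00504802  1.57325481 -1.42346084] 59.27404761314392 [-0.51226788  3.87248933 -1.1243636 ]
(array([ 0.0146, -0.0016, -0.3422]), array([-0.0165, -0.3889, -0.0837]))
[[328.39287273 260.14099359]
 [328.45574516 249.80400592]
 [328.51977203 239.27784917]]
```

View pics/w4.png

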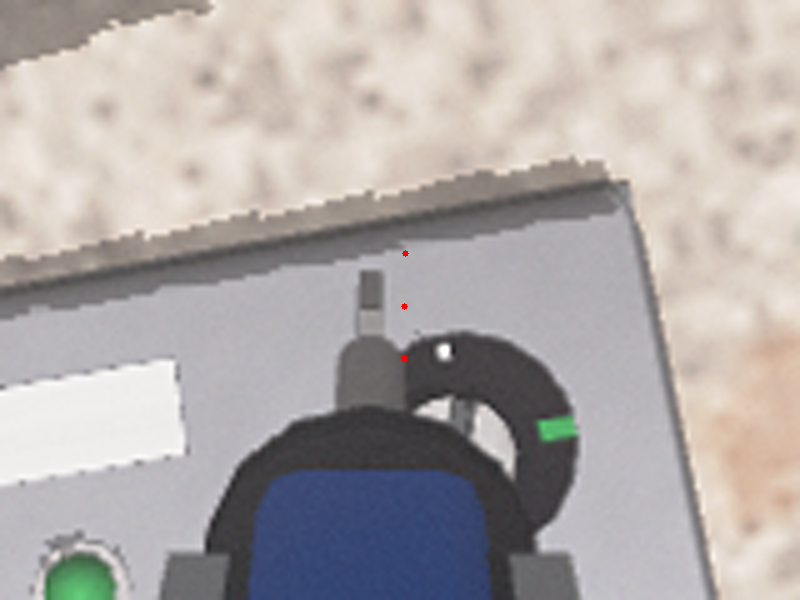

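The picture shows the blade tip near crop (371,290). The arm was still moving (about 5 mm in y), so I'll compare tip and slot again once settled at the slope standoff.

arm_command(rows=[[5,[0.002,0.005,-0.03],[-0.0025,-0.06,-0.013]],[5,[0.004,0.01,-0.08],[-0.005,-0.13,-0.026]],[5,[0.006,0.015,-0.14],[-0.0075,-0.2,-0.042]],[5,[0.008,0.02,-0.21],[-0.01,-0.27,-0.058]],[5,[0.01,0.023,-0.28],[-0.014,-0.34,-0.072]],[5,[0.01,0.023,-0.325],[-0.0165,-0.389,-0.0837]],[5,[0.01,0.023,-0.339],[-0.0165,-0.389,-0.0837]],[5,[0.01,0.023,-0.339],[-0.0165,-0.389,-0.0837]],[5,[0.01,0.023,-0.339],[-0.0165,-0.389,-0.0837]],[5,[0.01,0.023,-0.339],[-0.0165,-0.389,-0.0837]],[5,[0.01,0.023,-0.339],[-0.0165,-0.389,-0.0837]],[5,[0.01,0.023,-0.339],[-0.0165,-0.389,-0.0837]]])

```text
time: 6.93
tool_pos: [0.4752, 0.0129, 0.1651]
tool_rot: [0.301, 0.195, 0.933, 0.029]
contact_force: [-0.4, 0.1, -1.0]
gripper_width: 0.228
grasp_force: 59.4
```

```bash
cat > look.py <<'E'
from plan import *
import sys
n,q,h,name=sys.argv[1],float(sys.argv[2]),float(sys.argv[3]),sys.argv[4]
s0=monitor.state()
f=grab('wrist');np.savez('pics/%s.npz'%name,**f);s=monitor.state();print(s['time'],s['tool_pos'],s['tool_pos']-s0['tool_pos'],s['joint_pos'],s['grasp_force'],s['contact_force'])
print('to standoff',cmd(n,q,h),'target',target(n,q,h)[0])
R0=Ro.from_quat(s0['tool_rot'],scalar_first=True).as_matrix();tip=s0['tool_pos']+R0[:,2]*L
print('cam in tool',R0.T@(-f['R'].T@f['t']-s0['tool_pos']))
uv=proj(f,[tip+R0[:,0]*a for a in(-.007,0,.007)]);print('tip px',uv.tolist())
p,R=HEAD[n];t=np.linspace(0,2*np.pi,40);ci=proj(f,p+(np.c_[np.cos(t),np.sin(t),0*t]*.012)@R.T)
a=np.radians(-q);d=np.array([np.cos(a),np.sin(a),0]);e=np.array([-d[1],d[0],0]);sl=proj(f,[p+R@(d*.012*i+e*.0025*j) for i,j in((-1,-1),(1,-1),(1,1),(-1,1))])
u,v=uv[1].astype(int);o=np.array([u-80,v-60]);c=cv2.resize(f['color'][v-60:v+60,u-80:u+80],None,fx=5,fy=5,interpolation=cv2.INTER_CUBIC)
m=lambda x:((np.array(x)-o+.5)*5).astype(np.int32).reshape(-1,1,2)
cv2.polylines(c,[m(ci)],True,(255,0,0),1);cv2.polylines(c,[m(sl)],True,(255,0,0),1)
for k in m(uv): cv2.circle(c,tuple(int(i) for i in k[0]),3,(0,255,0),-1)
cv2.imwrite('pics/%s.png'%name,c[...,::-1])
E
python3 look.py slope 18 .03 w5
```

```text
6.9833 [0.47485573 0.01298082 0.16444765] [-3.43754776e-04  5.63856689e-05 -6.23620036e-04] [-0.13942326 -0.74436556  2.41919706  0.0220453   0.85437491 -1.30819467] 59.40644323825836 [ 0.48921779 -0.4418087  -1.69712774]
to standoff (array([-0.004 , -0.0013, -0.0098]), array([ 0.005 ,  0.0006, -0.0011])) target [0.47364464 0.01260262 0.16151482]
cam in tool [ 0.07924818  0.00040525 -0.14294121]
tip px [[320.84967381782616, 262.5053429707139], [320.83934754592036, 252.20362836737743], [320.8288333023401, 241.71464372994745]]
```

View pics/w5.png

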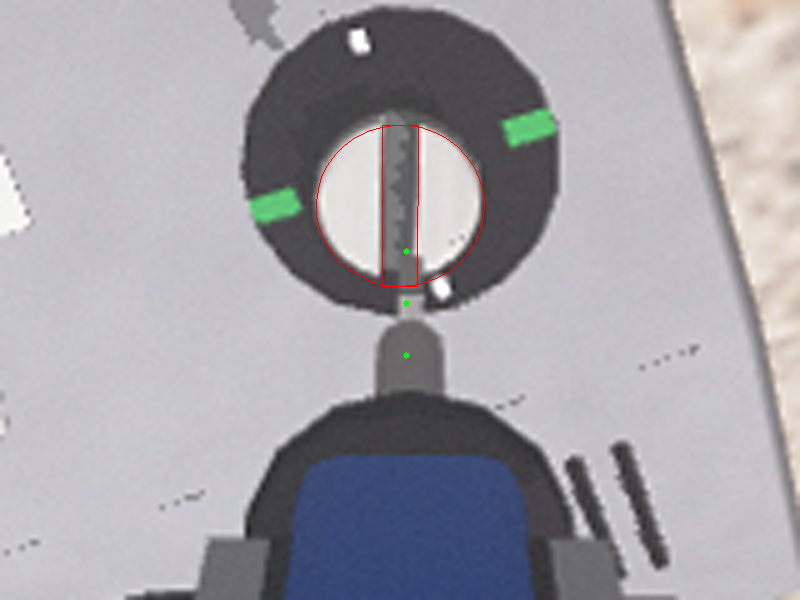

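Run:
```python
from h import *
f=np.load('pics/w5.npz');g=cv2.cvtColor(f['color'],cv2.COLOR_RGB2GRAY)
print(g[234:272:1,314:330]); print((f['z_map'][234:272:2,314:330:2]*1000).astype(int))
```

```text
[[227 225 110 123 127 126 125  93 107 172 226 222 220 221 223 225]
 [226 224 107 122 126 130 127  98 109 178 226 223 220 221 223 224]
 [226 224 108 122 121  99 100  97 110 181 226 222 222 220 224 224]
 [227 226 105 124 123 120  96  95 112 192 225 222 220 221 224 224]
 [226 224 105 123 127 122  96  97 117 207 225 221 220 220 224 224]
 [227 223 106 121 125 123  98  95 121 212 223 222 221 222 223 225]
 [227 220 103 126 123  99  99  93 128 222 224 223 220 222 225 219]
 [227 219 103 123 123  95  97  95 129 225 223 222 222 223 226 228]
 [225 216 114 123 126 121  98 101 150 230 227 223 221 223 228 234]
 [226 214 117 126 124 116 106 105 112 137 185 225 223 227 237 244]
 [226 212 116 122 128 115 109 105 108 108 158 228 228 234 235 146]
 [230 211 103 113 112 117 109 109 109 111 159 238 237 217 129  72]
 [187 215  70  78  81  86 110 108 109 112 139 146 128  95  65  63]
 [ 94 106  67  73  72  83 110 108 107 109  95  75  96 177 187 128]
 [ 73  73  69  72  73  86 110 109 112 105  89  76 177 255 255 166]
 [ 72  72  73  72  75  84 110 109 111 107  94  65 167 255 255 255]
 [ 75  73  74  75  72  81  9
[... 1412 characters left out ...]
  60  59  60  63  63  65  75 119]]
[[271 276 275 276 276 269 271 270]
 [272 277 277 275 276 272 272 271]
 [271 277 277 276 276 272 272 271]
 [273 276 278 276 278 272 272 274]
 [273 279 278 278 278 272 272 274]
 [274 278 279 234 234 234 275 272]
 [275 280 281 231 231 231 281 281]
 [281 282 282 227 229 228 281 282]
 [283 282 282 224 224 225 283 281]
 [283 282 282 223 223 222 281 283]
 [283 282 283 223 223 224 284 284]
 [285 284 285 223 224 223 284 285]
 [284 286 221 220 219 220 222 286]
 [286 222 218 215 217 217 218 224]
 [286 218 214 213 213 214 215 220]
 [287 214 212 212 209 211 212 217]
 [288 212 209 208 208 208 211 213]
 [286 209 206 204 204 206 206 210]
 [288 206 203 172 171 173   0 208]]
```

The slope head overlay matches exactly, and the blade tip sits about 0.6 mm off the tool axis, which I correct. I go down to 3 mm above the head.

arm_command(rows=[[5,[0.02,-0.003,-0.03],[0,0,0]],[5,[0.04,-0.006,-0.06],[0,0,0]],[5,[0.049,-0.0067,-0.075],[0,0,0]],[5,[0.049,-0.0067,-0.075],[0,0,0]],[5,[0.049,-0.0067,-0.075],[0,0,0]],[5,[0.049,-0.0067,-0.075],[0,0,0]],[5,[0.049,-0.0067,-0.075],[0,0,0]],[5,[0.049,-0.0067,-0.075],[0,0,0]]])

```text
time: 7.65
tool_pos: [0.4887, 0.0112, 0.1409]
tool_rot: [0.3, 0.195, 0.933, 0.029]
contact_force: [0.0, -0.6, -1.3]
gripper_width: 0.227
grasp_force: 59.4
```

```bash
cat > rep.py <<'E'
from plan import *
import sys
n,q,h=sys.argv[1],float(sys.argv[2]),float(sys.argv[3]);TO=(-.0005,.0006)
s=monitor.state();R0=Ro.from_quat(s['tool_rot'],scalar_first=True).as_matrix();p,R=HEAD[n]
tip=s['tool_pos']+R0@[TO[0],TO[1],L];l=R.T@(tip-p);x=R.T@R0[:,0];z=R.T@R0[:,2]
print('t',s['time'],'tip in plate (mm, from head top)',(l*1000).round(2),'blade q',(-np.degrees(np.arctan2(-x[1],-x[0]))).round(2),'tilt',np.degrees(z[:2]).round(2),'F plate',(R.T@s['contact_force']).round(2),'T plate',(R.T@s['ft_torque']).round(3),'grip',s['grasp_force'],s['gripper_width'],'jvel',abs(s['joint_vel']).max().round(3))
d=R@([0,0,h]-l)/.3; T=target(n,q,h)[1];print('shift to go',d.round(4),'turn',(Ro.from_matrix(T@R0.T).as_rotvec()/(np.pi/2)).round(4),'unit pz mm->',(R[:,2]/300).round(5))
E
python3 rep.py slope 18 -.004
```

```text
t 7.65 tip in plate (mm, from head top) [1.36 0.12 4.41] blade q 17.66 tilt [ 0.09 -0.3 ] F plate [-0.65 -0.61 -1.09] T plate [-0.019  0.367 -0.023] grip 59.43922519683838 0.22654930294911188 jvel 0.003
shift to go [ 0.0123 -0.0017 -0.0256] turn [ 0.0049  0.0004 -0.0012] unit pz mm-> [-0.0019   0.00019  0.00273]
```

arm_command(rows=[[5,[0.0,-0.0003,-0.006],[0.004,0,-0.001]],[5,[0.003,-0.0006,-0.012],[0.004,0,-0.001]],[5,[0.006,-0.001,-0.017],[0.004,0,-0.001]],[5,[0.009,-0.0013,-0.022],[0.004,0,-0.001]],[5,[0.0123,-0.0017,-0.0256],[0.004,0,-0.001]],[5,[0.0123,-0.0017,-0.0256],[0.004,0,-0.001]],[5,[0.0123,-0.0017,-0.0256],[0.004,0,-0.001]],[5,[0.0123,-0.0017,-0.0256],[0.004,0,-0.001]]])

```text
time: 8.32
tool_pos: [0.4922, 0.0107, 0.1324]
tool_rot: [0.299, 0.196, 0.933, 0.031]
contact_force: [-0.2, -0.1, -0.7]
gripper_width: 0.224
grasp_force: 59.4
```

```bash
python3 rep.py slope 18 -.004
```

```text
t 8.3167 tip in plate (mm, from head top) [-0.78  0.35 -4.54] blade q 17.95 tilt [-0.03 -0.05] F plate [-0.52 -0.1  -0.47] T plate [-0.045  0.415 -0.035] grip 59.438965916633606 0.2243445805909938 jvel 0.003
shift to go [ 0.001  -0.0013  0.003 ] turn [ 0.0008 -0.0004 -0.0001] unit pz mm-> [-0.0019   0.00019  0.00273]
```

The blade is in the slot, 4.5 mm deep with no force. I turn it clockwise 72° about the plate normal.

arm_command(rows=[[5,[0,0,0],[0.038,-0.0039,-0.0546]],[5,[0,0,0],[0.0761,-0.0077,-0.1092]],[5,[0,0,0],[0.1141,-0.0116,-0.1639]],[5,[0,0,0],[0.1522,-0.0155,-0.2185]],[5,[0,0,0],[0.1902,-0.0193,-0.2731]],[5,[0,0,0],[0.2283,-0.0232,-0.3277]],[5,[0,0,0],[0.2663,-0.0271,-0.3823]],[5,[0,0,0],[0.3043,-0.0309,-0.4369]],[5,[0,0,0],[0.3424,-0.0348,-0.4916]],[5,[0,0,0],[0.3804,-0.0387,-0.5462]],[5,[0,0,0],[0.4185,-0.0425,-0.6008]],[5,[0,0,0],[0.4565,-0.0464,-0.6554]]])

```text
time: 9.32
tool_pos: [0.4923, 0.0108, 0.1326]
tool_rot: [0.222, 0.709, 0.638, 0.202]
contact_force: [1.0, 1.1, -1.9]
gripper_width: 0.227
grasp_force: 59.3
```

```bash
python3 rep.py slope 102 -.004
```

```text
t 9.3167 tip in plate (mm, from head top) [-0.72 -0.35 -4.44] blade q 90.23 tilt [-0.04  0.01] F plate [-0.34  1.21 -2.06] T plate [0.118 0.315 0.066] grip 59.29394781589508 0.22710674943934167 jvel 1.239
shift to go [0.0012 0.0011 0.0026] turn [ 0.0744 -0.0079 -0.1072] unit pz mm-> [-0.0019   0.00019  0.00273]
```

arm_command(rows=[[5,[0,0,0],[0.022,-0.0022,-0.0315]],[5,[0,0,0],[0.044,-0.0045,-0.063]],[5,[0,0,0],[0.066,-0.0067,-0.0945]],[5,[0,0,0],[0.0885,-0.009,-0.127]],[5,[0,0,0],[0.0885,-0.009,-0.127]],[5,[0,0,0],[0.0885,-0.009,-0.127]]])

```text
time: 9.82
tool_pos: [0.4923, 0.0108, 0.1327]
tool_rot: [0.197, 0.779, 0.55, 0.227]
contact_force: [0.8, 0.5, -1.0]
gripper_width: 0.229
grasp_force: 59.3
```

```bash
cat > rep2.py <<'E'
from plan import *
import sys
# screw orientation check in a fresh wrist picture, rectified onto the head plane
n,name=sys.argv[1:3];f=grab('wrist');np.savez('pics/%s.npz'%name,**f)
from m3 import rect
p,R=HEAD[n];im=rect(f,p,R,0,20,12);cv2.imwrite('pics/%s.png'%name,im[...,::-1])
E
python3 rep.py slope 102 -.004; python3 rep2.py slope w6
```

```text
t 9.8167 tip in plate (mm, from head top) [-0.72 -0.51 -4.41] blade q 103.81 tilt [-0.02  0.03] F plate [ 0.05  0.59 -1.26] T plate [0.197 0.234 0.046] grip 59.26596522331238 0.22912160972518159 jvel 0.002
shift to go [0.0013 0.0016 0.0025] turn [-0.0117  0.001   0.0163] unit pz mm-> [-0.0019   0.00019  0.00273]
```

arm_command(rows=[[5,[0,0,0],[0.022,-0.0022,-0.0315]],[5,[0,0,0],[0.044,-0.0045,-0.063]],[5,[0,0,0],[0.044,-0.0045,-0.063]],[5,[0,0,0],[0.044,-0.0045,-0.063]]])

```text
time: 10.2
tool_pos: [0.4924, 0.0107, 0.1327]
tool_rot: [0.183, 0.811, 0.502, 0.238]
contact_force: [1.3, 0.5, -1.3]
gripper_width: 0.225
grasp_force: 59.3
```

```bash
python3 rep.py slope 102 -.004; python3 rep2.py slope w7
```

```text
t 10.2 tip in plate (mm, from head top) [-0.76 -0.62 -4.41] blade q 110.7 tilt [-0.02  0.03] F plate [ 0.32  0.63 -1.75] T plate [0.221 0.162 0.197] grip 59.28334951400757 0.22515058620398967 jvel 0.003
shift to go [0.0015 0.0019 0.0026] turn [-0.0555  0.0054  0.079 ] unit pz mm-> [-0.0019   0.00019  0.00273]
```

View pics/w7.png

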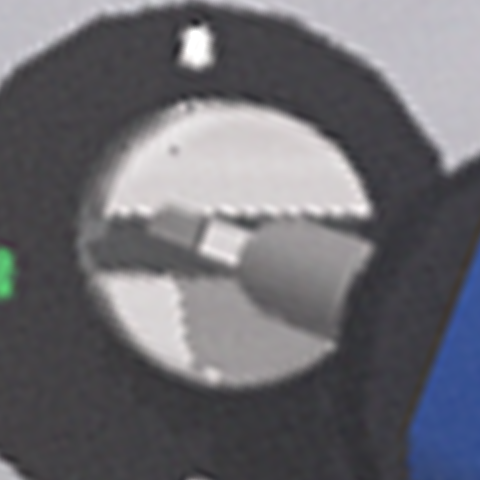

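The slot now lies along the green marks (edges level at rows 212–215) and the torque has doubled, so it is at the stop. I unwind to free the blade and retract along the normal.

arm_command(rows=[[5,[0,0,0],[-0.037,0.0038,0.053]],[5,[0,0,0],[-0.07,0.007,0.1]],[5,[0,0,0],[-0.07,0.007,0.1]],[5,[-0.0076,0.0008,0.011],[-0.07,0.007,0.1]],[5,[-0.019,0.0019,0.0273],[-0.07,0.007,0.1]],[5,[-0.038,0.0038,0.0546],[-0.07,0.007,0.1]],[5,[-0.0761,0.0077,0.1092],[-0.07,0.007,0.1]],[5,[-0.0761,0.0077,0.1092],[-0.07,0.007,0.1]],[5,[-0.0761,0.0077,0.1092],[-0.07,0.007,0.1]],[5,[-0.0761,0.0077,0.1092],[-0.07,0.007,0.1]]])

```text
time: 11.08
tool_pos: [0.4692, 0.013, 0.1649]
tool_rot: [0.205, 0.76, 0.576, 0.22]
contact_force: [0.6, -0.1, -1.9]
gripper_width: 0.227
grasp_force: 59.6
```

```bash
cat > slot.py <<'E'
from plan import *
from m3 import rect
import sys
# slot angle on each head: gradient directions inside the head disc
f=grab('wrist')
np.savez('pics/%s.npz'%sys.argv[1],**f)
for n in sys.argv[2:]:
    p,R=HEAD[n];im=rect(f,p,R,0,20,12);cv2.imwrite('pics/%s_%s.png'%(sys.argv[1],n),im[...,::-1])
    g=cv2.GaussianBlur(cv2.cvtColor(im,cv2.COLOR_RGB2GRAY),(0,0),3)
    ci=cv2.HoughCircles(g,cv2.HOUGH_GRADIENT,1,400,param1=60,param2=8,minRadius=132,maxRadius=150);cc=ci[0][0] if ci is not None else (240,240,140)
    e=cv2.Canny(g,15,40);m=np.zeros_like(e);cv2.circle(m,(int(cc[0]),int(cc[1])),115,255,-1)
    l=cv2.HoughLinesP(e&m,1,np.pi/720,35,minLineLength=60,maxLineGap=12)
    print(n,'head off mm',((240-cc[1])/12).round(2),((240-cc[0])/12).round(2),[(round(float(np.degrees(np.arctan2(a-c,b-d)))%180,1),int(np.hypot(a-c,b-d)),((a+c)//2,(b+d)//2)) for a,b,c,d in ([] if l is None else l.reshape(-1,4))])
E
python3 rep.py slope 102 .03; python3 slot.py w8 slope top
python3 - <<'E'
from plan import *
s=monitor.state();print(s['joint_pos'],s['tool_pos'],cmd('top',18,.04))
E
```

```text
t 11.0833 tip in plate (mm, from head top) [-1.31 -0.64 35.33] blade q 99.86 tilt [-0.06 -0.01] F plate [-0.63  0.01 -1.94] T plate [-0.022  0.376 -0.023] grip 59.609050154685974 0.2268371343410337 jvel 0.023
shift to go [ 0.0139  0.0007 -0.012 ] turn [ 0.0135 -0.002  -0.0194] unit pz mm-> [-0.0019   0.00019  0.00273]
slope head off mm -0.54 0.29 [(89.1, 65, (np.int32(246), np.int32(276)))]
top head off mm -0.21 -0.04 [(158.1, 144, (np.int32(274), np.int32(242))), (157.9, 103, (np.int32(193), np.int32(278))), (158.5, 81, (np.int32(223), np.int32(200)))]
[-0.14670221 -0.76767985  2.43041068  0.03394088  0.87098892  0.11285721] [0.46900141 0.01303848 0.16420815] (array([ 0.4717, -0.2712,  0.1686]), array([-0.2425,  0.3448,  0.8793]))
```

```bash
sed -i "s/^f=grab('wrist')/f=np.load('pics\/w2.npz') if sys.argv[1]=='old' else grab('wrist')/" slot.py; python3 slot.py old slope top; sed -i "s/w2.npz/w5.npz/" slot.py; python3 slot.py old slope
python3 - <<'E'
import cv2,numpy as np
a=[cv2.imread('pics/'+n) for n in('w8_slope.png','w8_top.png')];cv2.imwrite('pics/c8.png',cv2.resize(np.hstack(a),(800,400)))
E
```

```text
slope head off mm 0.21 -0.04 [(160.5, 159, (np.int32(201), np.int32(256))), (159.7, 69, (np.int32(274), np.int32(242))), (160.6, 132, (np.int32(225), np.int32(192))), (161.3, 78, (np.int32(248), np.int32(314)))]
top head off mm -0.04 0.04 [(161.3, 218, (np.int32(271), np.int32(250))), (160.9, 174, (np.int32(203), np.int32(248))), (160.9, 158, (np.int32(216), np.int32(211)))]
slope head off mm -0.79 0.04 [(161.8, 217, (np.int32(270), np.int32(259))), (159.4, 68, (np.int32(232), np.int32(183))), (162.8, 91, (np.int32(186), np.int32(299))), (161.9, 103, (np.int32(267), np.int32(271))), (163.0, 85, (np.int32(189), np.int32(293)))]
```

View pics/c8.png

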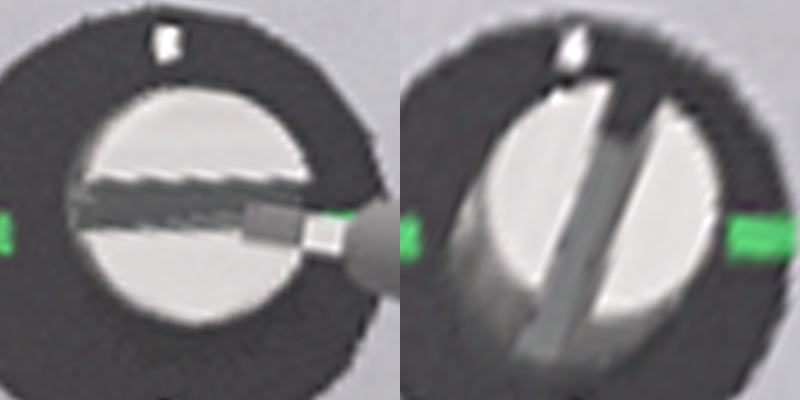

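Left: the slope slot lies along the green marks, with the blade at (270,222) clear of it. Right: the top slot is at about 19°, and its head centre agrees with my estimate to 0.2 mm. I move to the standoff above the top screw.

arm_command(rows=[[5,[0,0,0.08],[-0.0187,0.0265,0.0676]],[5,[0.02,0,0.18],[-0.0373,0.053,0.1353]],[5,[0.08,-0.04,0.26],[-0.056,0.0796,0.2029]],[5,[0.16,-0.08,0.28],[-0.0746,0.1061,0.2706]],[5,[0.24,-0.12,0.28],[-0.0933,0.1326,0.3382]],[5,[0.31,-0.17,0.27],[-0.1119,0.1591,0.4058]],[5,[0.37,-0.21,0.25],[-0.1306,0.1857,0.4735]],[5,[0.42,-0.24,0.23],[-0.1492,0.2122,0.5411]],[5,[0.45,-0.26,0.21],[-0.1679,0.2387,0.6087]],[5,[0.4717,-0.2712,0.19],[-0.1865,0.2652,0.6764]],[5,[0.4717,-0.2712,0.1686],[-0.2052,0.2918,0.744]],[5,[0.4717,-0.2712,0.1686],[-0.2238,0.3183,0.8117]]])

```text
time: 12.13
tool_pos: [0.6105, -0.0689, 0.2117]
tool_rot: [0.014, 0.256, 0.966, 0.018]
contact_force: [0.3, -0.2, -1.0]
gripper_width: 0.227
grasp_force: 59.4
```

```bash
python3 rep.py top 19 .03
```

```text
t 12.1333 tip in plate (mm, from head top) [ 3.51  2.51 37.07] blade q 23.86 tilt [1.88 1.84] F plate [ 0.35 -0.19 -1.01] T plate [-0.082  0.062  0.003] grip 59.38722252845764 0.22706340084076748 jvel 1.001
shift to go [-0.0125 -0.0072 -0.0236] turn [-0.0191  0.0221  0.0537] unit pz mm-> [0.      0.      0.00333]
```

arm_command(rows=[[5,[0,0,-0.01],[-0.0187,0.0265,0.06]],[5,[0,0,-0.02],[-0.0187,0.0265,0.06]],[5,[0,0,-0.025],[-0.0187,0.0265,0.06]],[5,[0,0,-0.025],[-0.0187,0.0265,0.06]],[5,[0,0,-0.025],[-0.0187,0.0265,0.06]],[5,[0,0,-0.025],[-0.0187,0.0265,0.06]]])

```text
time: 12.63
tool_pos: [0.6106, -0.0686, 0.2083]
tool_rot: [0.0, 0.213, 0.977, 0.001]
contact_force: [0.2, -0.2, -0.8]
gripper_width: 0.227
grasp_force: 59.4
```

```bash
python3 rep.py top 19 .003; python3 slot.py w9 slope top
python3 - <<'E'
from h import *
f=np.load('pics/w9.npz');g=cv2.cvtColor(f['color'],cv2.COLOR_RGB2GRAY);z=f['z_map']*1000
from plan import *
s=monitor.state();R0=Ro.from_quat(s['tool_rot'],scalar_first=True).as_matrix();tip=s['tool_pos']+R0[:,2]*L;uv=proj(f,[tip+R0[:,0]*a for a in(-.007,0,.007)]);print(uv)
u,v=uv[2].astype(int);print(u-8,v-8);print(np.c_[z[v-8:v+22:2,u-8:u+10].astype(int)])
E
```

```text
t 12.6333 tip in plate (mm, from head top) [ 0.83  0.28 33.48] blade q 18.74 tilt [0.05 0.08] F plate [ 0.26 -0.16 -0.83] T plate [-0.005  0.001 -0.   ] grip 59.406686425209045 0.22666762286314243 jvel 0.005
shift to go [-0.0029 -0.0006 -0.1016] turn [-0.0008  0.0006 -0.0029] unit pz mm-> [0.      0.      0.00333]
slope head off mm 0.54 -0.12 [(90.0, 82, (np.int32(249), np.int32(208))), (90.8, 149, (np.int32(268), np.int32(206))), (90.0, 68, (np.int32(164), np.int32(209)))]
top head off mm -0.04 0.04 [(161.5, 198, (np.int32(270), np.int32(242))), (161.6, 91, (np.int32(203), np.int32(253))), (161.6, 139, (np.int32(198), np.int32(267))), (161.3, 134, (np.int32(253), np.int32(288))), (161.2, 89, (np.int32(213), np.int32(219)))]
[[320.85404106 263.16349041]
 [320.84042546 252.86456153]
 [320.82656242 242.37866281]]
312 234
[[272 270 270 271 272 272 276 277 276 275 276 277 276 272 272 271 271 270]
 [272 272 272 271 271 273 278 277 277 278 277 276 278 272 271 272 273 272]
 [271 273 273 272 272 273 278 277 276 277 276 277 276 272 273 272 274 272]
 [273 273 271 271 273 273 277 278 278 279 27
[... 156 characters left out ...]
236 273 275 274 274 275]
 [275 275 274 275 275 273 279 278 232 231 231 232 231 274 274 274 274 275]
 [275 275 275 274 274 275 280 279 228 227 227 228 228 275 275 275 275 275]
 [283 276 276 275 275 275 281 281 223 224 225 224 225 275 275 275 274   0]
 [284 283 283 283 283   0 283 283 222 223 224 224 223 284 282 285 283 284]
 [284 284 284 284 284 284 283 283 224 225 223 223 223 283 283 284 283 284]
 [284 284 284 284 284 282 283 223 223 223 223 223 223 285 284 284 284 284]
 [284 285 284 284 284 222 221 220 219 220 219 220 221 221 224 224 284 285]
 [284 286 284 285 222 219 219 217 217 216 216 217 217 217 219 221 224 284]
 [285 286 286 224 217 216 215 215 213 213 214 214 214 215 215 216 220 286]]
```

arm_command(rows=[[5,[-0.0029,-0.0006,-0.03],[0,0,-0.003]],[5,[-0.0029,-0.0006,-0.06],[0,0,-0.003]],[5,[-0.0029,-0.0006,-0.09],[0,0,-0.003]],[5,[-0.0029,-0.0006,-0.1],[0,0,-0.003]],[5,[-0.0029,-0.0006,-0.107],[0,0,-0.003]],[5,[-0.0029,-0.0006,-0.114],[0,0,-0.003]],[5,[-0.0029,-0.0006,-0.12],[0,0,-0.003]],[5,[-0.0029,-0.0006,-0.125],[0,0,-0.003]],[5,[-0.0029,-0.0006,-0.125],[0,0,-0.003]],[5,[-0.0029,-0.0006,-0.125],[0,0,-0.003]]])

```text
time: 13.52
tool_pos: [0.6101, -0.0686, 0.171]
tool_rot: [0.0, 0.214, 0.977, 0.001]
contact_force: [0.0, 0.3, -1.1]
gripper_width: 0.224
grasp_force: 59.4
```

```bash
python3 rep.py top 19 -.004
```

```text
t 13.5167 tip in plate (mm, from head top) [ 0.34  0.23 -3.82] blade q 18.93 tilt [0.04 0.06] F plate [-0.02  0.35 -1.13] T plate [ 0.003 -0.062 -0.028] grip 59.42378103733063 0.22368331424199547 jvel 0.003
shift to go [-0.0012 -0.0007 -0.0006] turn [-0.0007  0.0005 -0.0008] unit pz mm-> [0.      0.      0.00333]
```

arm_command(rows=[[5,[-0.001,-0.0005,-0.001],[0,0,-0.07]],[5,[-0.001,-0.0005,-0.001],[0,0,-0.14]],[5,[-0.001,-0.0005,-0.001],[0,0,-0.21]],[5,[-0.001,-0.0005,-0.001],[0,0,-0.28]],[5,[-0.001,-0.0005,-0.001],[0,0,-0.35]],[5,[-0.001,-0.0005,-0.001],[0,0,-0.42]],[5,[-0.001,-0.0005,-0.001],[0,0,-0.49]],[5,[-0.001,-0.0005,-0.001],[0,0,-0.56]],[5,[-0.001,-0.0005,-0.001],[0,0,-0.63]],[5,[-0.001,-0.0005,-0.001],[0,0,-0.7]],[5,[-0.001,-0.0005,-0.001],[0,0,-0.77]],[5,[-0.001,-0.0005,-0.001],[0,0,-0.84]]])

```text
time: 14.52
tool_pos: [0.6101, -0.0685, 0.1709]
tool_rot: [0.001, 0.77, 0.639, 0.001]
contact_force: [0.1, 1.1, -1.6]
gripper_width: 0.225
grasp_force: 59.4
```

arm_command(rows=[[5,[0,0,0],[0,0,-0.05]],[5,[0,0,0],[0,0,-0.1]],[5,[0,0,0],[0,0,-0.14]],[5,[0,0,0],[0,0,-0.17]],[5,[0,0,0],[0,0,-0.18]],[5,[0,0,0],[0,0,-0.18]],[5,[0,0,0],[0,0,-0.18]]])

```text
time: 15.1
tool_pos: [0.6101, -0.0685, 0.1708]
tool_rot: [0.001, 0.85, 0.527, 0.001]
contact_force: [1.5, 1.3, -1.5]
gripper_width: 0.225
grasp_force: 59.4
```

```bash
python3 rep.py top 98 -.004
```

```text
t 15.1 tip in plate (mm, from head top) [ 0.15 -0.91 -3.96] blade q 110.66 tilt [ 0.13 -0.  ] F plate [ 1.38  1.45 -1.55] T plate [ 0.274 -0.272  0.207] grip 59.39656734466553 0.22517400171742696 jvel 0.003
shift to go [-0.0002  0.0031 -0.0001] turn [0.     0.0014 0.1406] unit pz mm-> [0.      0.      0.00333]
```

Torque is 0.2 N m at the same 110.7° tool angle, so it is home. I unwind, lift out and check both slots.

arm_command(rows=[[5,[0,0,0],[0,0,0.06]],[5,[0,0,0],[0,0,0.12]],[5,[0,0,0],[0,0,0.12]],[5,[0,0,0.015],[0,0,0.12]],[5,[0,0,0.03],[0,0,0.12]],[5,[0,0,0.08],[0,0,0.12]],[5,[-0.02,0,0.17],[0,0,0.12]],[5,[-0.05,-0.02,0.25],[0,0,0.12]],[5,[-0.08,-0.03,0.28],[0,0,0.12]],[5,[-0.08,-0.03,0.28],[0,0,0.12]],[5,[-0.08,-0.03,0.28],[0,0,0.12]],[5,[-0.08,-0.03,0.28],[0,0,0.12]]])

```text
time: 16.1
tool_pos: [0.5853, -0.0775, 0.2533]
tool_rot: [-0.0, 0.797, 0.603, -0.0]
contact_force: [-0.2, 0.2, -1.9]
gripper_width: 0.225
grasp_force: 59.6
```

```bash
python3 rep.py top 98 .05; python3 slot.py w10 slope top
python3 - <<'E'
from h import *
g=cv2.cvtColor(cv2.imread('pics/w10_top.png'),cv2.COLOR_BGR2GRAY)
g2=cv2.cvtColor(cv2.imread('pics/w10_slope.png'),cv2.COLOR_BGR2GRAY)
for a in(g,g2):
    print(a[100:380:12,60:420:20])
E
```

```text
t 16.1 tip in plate (mm, from head top) [-23.75 -12.21  78.51] blade q 99.96 tilt [-0.04  0.01] F plate [-0.23  0.23 -1.89] T plate [-0.032 -0.029  0.033] grip 59.62489306926727 0.224717177047369 jvel 0.016
shift to go [ 0.0829  0.0325 -0.095 ] turn [-0.0002 -0.0004  0.0218] unit pz mm-> [0.      0.      0.00333]
slope head off mm 0.62 0.04 []
top head off mm 0.04 0.12 []
[[ 86  83  84  85  83  79  71 119 136 211 162 110  78  83  82  82  81  80]
 [ 81  82  82  83  83  79 136 224 244 236 231 212 130  73  81  80  81  81]
 [ 86  83  85  81  73 161 240 234 232 230 229 229 241 132  73  80  80  81]
 [ 82  84  84  73 134 235 235 232 231 231 231 230 228 244  96  78  80  82]
 [ 82  83  85  77 235 238 235 234 234 233 234 234 234 232 214  74  81  81]
 [ 83  84  80 132 247 238 236 235 234 235 235 235 235 234 248 106  76  81]
 [ 83  82  81 212 238 232 232 233 233 232 232 231 233 232 234 190  77  82]
 [ 95  81  79 235 234 232 232 232 232 232 233 233 231 232 234 236  76  82]
 [104  80  90 253 236 247 251 234 242 252 238 237 250 243 232 255 107  81]
 [105  81 112 187 177 140 176 186 146 158 196 146 
[... 2176 characters left out ...]
199 202 199 207 102  76]
 [ 75  75  73 219 211 211 210 210 210 210 211 210 210 210 210 205  78  73]
 [ 77  79  67 203 214 214 213 213 212 212 213 212 213 214 215 213  63  79]
 [ 77  80  71 164 220 211 211 213 211 212 211 212 212 212 219 161  70  78]
 [ 78  75  75  98 211 213 212 213 211 212 210 212 213 214 198  94  73  77]
 [ 77  78  78  70 166 219 218 213 214 214 212 214 220 214 138  72  77  78]
 [ 76  78  77  69  98 181 213 221 217 215 216 215 207 181  87  73  79  78]
 [ 78  76  76  77  73 125 176 208 222 226 218 223 150 112  74  76  78  77]
 [ 78  74  78  77  72  84 115 158 177 202 175 171  93  72  76  77  79  70]
 [ 67  77  76  78  76  77  76  92  97 124 107  93  71  75  77  77  76  83]]
```

Both slots lie exactly along the green marks. I return to the rack.

arm_command(rows=[[5,[-0.02,-0.06,0],[0,0,-0.05]],[5,[-0.05,-0.16,0],[0,0,-0.12]],[5,[-0.09,-0.28,0],[0,0,-0.19]],[5,[-0.12,-0.4,0],[0,0,-0.26]],[5,[-0.15,-0.51,0],[0,0,-0.33]],[5,[-0.18,-0.6,0],[0,0,-0.39]],[5,[-0.2,-0.66,-0.03],[0,0,-0.43]],[5,[-0.21,-0.69,-0.06],[0,0,-0.44]],[5,[-0.21,-0.69,-0.08],[0,0,-0.44]],[5,[-0.21,-0.69,-0.08],[0,0,-0.44]],[5,[-0.21,-0.69,-0.08],[0,0,-0.44]]])

```text
time: 17.07
tool_pos: [0.5226, -0.2831, 0.2289]
tool_rot: [-0.001, 0.954, 0.299, -0.0]
contact_force: [1.0, -0.8, -1.1]
gripper_width: 0.226
grasp_force: 59.5
```

```bash
cat > chk.py <<'E'
from plan import *
f=grab('wrist');np.savez('pics/w11.npz',**f);s=monitor.state();R0=Ro.from_quat(s['tool_rot'],scalar_first=True).as_matrix()
print(s['time'],s['tool_pos'],R0[:,2].round(3),'yaw_y',np.degrees(np.arctan2(R0[1,1],R0[0,1])),s['joint_pos'].round(2),s['contact_force'])
print('go',((np.array([.5223,-.2845,.0955])-s['tool_pos'])/.3).round(4))
# blade tip: nearest depth pixels around the predicted tip
tip=s['tool_pos']+R0[:,2]*L;uv=proj(f,[tip+R0[:,0]*a for a in(0,.007)]);u,v=uv[1].round().astype(int);z=f['z_map'][v-8:v+12,u-10:u+10];k=z<.25
ys,xs=np.nonzero(k&(z>0));print('pred',uv[1],'blade px cols',xs.min()+u-10,xs.max()+u-10,'top row',ys.min()+v-8,np.bincount(ys))
P=cloud(f);q=P[(abs(P[...,2]-.076)<.004)&(f['color'][...,0].astype(int)>f['color'][...,2].astype(int)+30)&(P[...,1]<-.2)];print(cv2.minAreaRect((q[:,:2]*1000).astype(np.float32)))
E
python3 chk.py
```

```text
17.1167 [ 0.52308306 -0.283254    0.22988083] [ 0.  0. -1.] yaw_y -55.19530635987149 [-0.62 -0.02  1.69  0.    1.47  0.34] [ 0.61849705  0.4062102  -1.04716564]
go [-0.0026 -0.0042 -0.4479]
pred [322.47066469 242.56185705] blade px cols 320 324 top row 243 [0 0 0 0 0 0 0 0 5 5 5 5 5 5 5 5 5 5 5 5]
((481.1705017089844, -290.26068115234375), (150.3395233154297, 50.33777618408203), 7.778835773468018)
```

arm_command(rows=[[5,[-0.0026,-0.0042,-0.06],[0,0,0]],[5,[-0.0026,-0.0042,-0.13],[0,0,0]],[5,[-0.0026,-0.0042,-0.2],[0,0,0]],[5,[-0.0026,-0.0042,-0.27],[0,0,0]],[5,[-0.0026,-0.0042,-0.34],[0,0,0]],[5,[-0.0026,-0.0042,-0.4],[0,0,0]],[5,[-0.0026,-0.0042,-0.43],[0,0,0]],[5,[-0.0026,-0.0042,-0.44],[0,0,0]],[5,[-0.0026,-0.0042,-0.445],[0,0,0]],[5,[-0.0026,-0.0042,-0.446],[0,0,0]],[5,[-0.0026,-0.0042,-0.446],[0,0,0]],[5,[-0.0026,-0.0042,-0.446],[0,0,0]]])

```text
time: 18.12
tool_pos: [0.5228, -0.2864, 0.0982]
tool_rot: [0.002, 0.955, 0.298, 0.001]
contact_force: [0.4, 0.8, -0.5]
gripper_width: 0.23
grasp_force: 59.5
```

arm_command(rows=[[5,[-0.001,0.003,-0.004],[0,0,0]],[5,[-0.001,0.005,-0.008],[0,0,0]],[5,[-0.001,0.006,-0.01],[0,0,0]],[5,[-0.001,0.006,-0.01],[0,0,0]]])

```text
time: 18.45
tool_pos: [0.522, -0.2845, 0.0947]
tool_rot: [0.001, 0.955, 0.298, 0.0]
contact_force: [0.1, -0.4, 2.7]
gripper_width: 0.226
grasp_force: 60.2
```

Seated: the TCP is back at the pick height and the collar is bearing. I release and lift.

arm_command(rows=[[30,[0,0,0],[0,0,0]],[45,[0,0,0],[0,0,0]],[60,[0,0,0],[0,0,0]],[70,[0,0,0],[0,0,0]],[70,[0,0,0],[0,0,0]],[70,[0,0,0.06],[0,0,0]],[70,[0,0,0.16],[0,0,0]],[70,[0,0,0.28],[0,0,0]],[70,[0,0,0.4],[0,0,0]],[70,[0,0,0.5],[0,0,0]],[70,[0,0,0.5],[0,0,0]],[70,[0,0,0.5],[0,0,0]]])

```text
time: 19.45
tool_pos: [0.5228, -0.285, 0.2469]
tool_rot: [0.003, 0.955, 0.298, 0.002]
contact_force: [-0.1, -0.4, 0.5]
gripper_width: 0.821
grasp_force: 0.0
```

Run:
```python
from plan import *
f=grab('wrist');s=monitor.state();print(s['time'],s['tool_pos'],s['gripper_width'],s['contact_force'])
t=grab('top');sc=grab('scene')
P=cloud(f);c=f['color'].astype(int);z=P[...,2];d=np.hypot(P[...,0]-.5223,P[...,1]+.2845)
for m in((abs(z-.147)<.003)&(d<.03),(z>.1)&(z<.14)&(d<.03),(abs(z-.082)<.002)&(d<.03)):
    if m.sum()>20: print(m.sum(),np.median(z[m]),cv2.minAreaRect((P[m][:,:2]*1000).astype(np.float32)))
# everything else unchanged?
for n,g,o in(('top',t,cv2.imread('pics/top0.png')),('scene',sc,cv2.imread('pics/scene0.png'))):
    df=cv2.absdiff(g['color'],o[...,::-1].copy()).max(2);k,l,st,ce=cv2.connectedComponentsWithStats(cv2.morphologyEx((df>50).astype(np.uint8),cv2.MORPH_OPEN,np.ones((3,3))))
    print(n,[(st[i].tolist()) for i in range(1,k) if st[i,4]>15])
```

```text
19.5 [ 0.52182135 -0.28424105  0.24424443] 0.8206159839458084 [ 0.45687124  0.46381875 -1.25526999]
751 0.14721622772782372 ((523.2078247070312, -283.75994873046875), (23.038366317749023, 17.1299991607666), 33.950721740722656)
354 0.12253101160695076 ((527.7131958007812, -277.06878662109375), (11.585884094238281, 23.396642684936523), 64.97089385986328)
241 0.08215718537892583 ((525.4874267578125, -282.65032958984375), (23.35443115234375, 29.996946334838867), 29.514375686645508)
top [[502, 151, 35, 22, 428], [480, 167, 19, 23, 181], [534, 172, 11, 4, 40], [318, 182, 267, 298, 28213], [359, 383, 14, 27, 253], [194, 420, 120, 60, 4143], [0, 431, 19, 27, 384]]
scene [[11, 1, 32, 45, 823], [89, 53, 8, 45, 235], [0, 68, 6, 13, 51], [168, 79, 303, 157, 15953], [288, 85, 14, 8, 76], [5, 91, 93, 113, 5564], [172, 91, 7, 11, 64], [0, 92, 10, 34, 154], [35, 97, 7, 8, 37], [100, 107, 77, 37, 1536], [2, 128, 6, 7, 35], [293, 135, 26, 18, 213], [192, 142, 8, 4, 27], [263, 144, 28, 11, 191], [48, 198, 50, 40, 1242], [47, 219, 78, 70, 3372], [118, 292, 23, 64, 833], [0, 314, 112, 166, 6066], [138, 335, 10, 25, 159], [369, 337, 8, 5, 33], [68, 390, 30, 7, 114], [111, 397, 114, 83, 2502]]
```

```bash
python3 -c "
from plant import manip;print(manip.job_done())"
```

```text
the job is handed in; nothing more can be done
None
```

I turned both screws clockwise to their stops, with the slots at the green marks. The blue driver is back upright in its own hole, and I handed the job in at about 20 s on the robot's clock.

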